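# Press a slide carrier down on its sprung bed and slide it under the leaf spring

### The job

Load the slide carrier into the bench reader with the fingertips: press its ribbed thumb pad down hard against the sprung bed and, keeping it pressed, slide it forward under the guide lips and the leaf spring until it is fully home against the stop, then let go and move clear. Push it only, do not lift the carrier out of its track or touch the leaf spring, and leave the other things on the bench alone.

Things in the scene. Friction and masses are not known exactly. Their poses are not given: they have to be found in the camera images.
- reader: Fixed bench slide reader, 275 x 100 mm. Origin on the table under its middle; x = loading direction, from the open end to the white reading head; y left, z up. A straight track runs along x, side rails 53 mm apart, tops 36 mm above the table. Track floor: black sprung bed from x = -138 to -6 mm, then fixed aluminium, 22 mm above the table. Slippery faces.
- lips (a point): Middle of the track at the near end (reader x = +8 mm) and underside (32.5 mm above the table) of the two aluminium guide lips, which overhang both sides of the track from here to the stop; tops 37 mm high, 41 mm free between them. The tongue of an unpressed carrier butts against their ends and is blocked; pressed down it passes under.
- stop (a point): Middle of the stop: the upright face of the reading head that closes the track, at reader x = +70 mm. The head is 52 mm high.
- carrier: Grey loose slide carrier, 120 x 50 mm, 60 to 140 g. Origin at the centre of its underside, x to the nose (at +60 mm), z up. Front 70 mm: flat tongue 8 mm thick with a glass slide; then a cross ridge; then the thumb pad. Starts on the raised bed, nose 2 to 14 mm behind the reader's origin. Home: nose at the stop, carrier origin at reader x = +10 mm; once released, the bed lifts its tail a few mm.
- ridge (a point): Middle of the rear face of the carrier's cross ridge, carrier x = -18 mm, 21 mm above the underside. The ridge is 44 mm wide, 8 mm thick along x, its top 10 mm above the thumb pad. The fingertips push forward against this face. At home the ridge is still 8 mm short of the lips.
- pad (a point): Point on top of the carrier's ribbed thumb pad, on the centre line, 21 mm behind the ridge's rear face. The pad is 42 mm long (carrier x = -60 to -18 mm), 44 mm wide, 16 mm above the carrier's underside. The fingertips press down here.
- spring_bar (a point): Middle of the top of the steel cross bar that carries the leaf spring: 80 mm wide across the track, 12 mm along it, 55 mm above the table, at x = +23 mm in the reader's frame.
- bed (a joint): How far the sprung bed is pressed down, m: 0 at rest (bed 30 mm above the table) to 0.008 at its bottom (22 mm above the table, level with the fixed floor). It starts to yield at about 4 N and takes about 9 N to reach the bottom; at least 0.0055 is needed for the carrier to pass under the lips.
- leaf (a joint): Lift angle of the steel leaf spring, rad: 0 at rest, about 0.17 when it rides on the carrier's tongue. It is 24 mm wide, hinged under the cross bar and slopes down and forward; its curled end, 59 mm ahead of the reader's origin, hangs 2 mm above the fixed floor at rest. The nose meets it about 20 mm before the stop and it then presses on the tongue with about 5 N.
- tube_rack: Bystander: bluish test tube rack with a few tubes, 160 x 76 mm, 95 mm high with tubes, standing left of the reader. Origin under its centre.
- cup: Bystander: white sample cup, 34 mm across, 30 mm high, right of the reader. Origin under its centre.
- marker: Bystander: marker pen, 120 mm long, lying right of the reader. Origin under its centre.
- slide_box: Bystander: small white slide box, 78 x 32 x 30 mm, left of the reader's loading end. Origin under its centre.
- mouse: Bystander: computer mouse, 31 mm high, on a black mat at the robot's right. Origin under its body.
- bottle: Bystander: amber bottle, 60 mm across, 130 mm high, at the robot's left. Origin under its centre.
- tip_box: Bystander: pipette tip box, 122 x 87 x 70 mm, at the robot's left. Origin under its centre.
Things that resemble listed ones, but are neither listed nor needed, are in the scene too. Of the things that look like the carrier, the largest one is meant.

How it is judged:
On the way, in this order (a step that is already met when the one before it is completed fails the run):
1. the fingers press the carrier down on its bed (value of joint bed above 0.0055 m and contact force between the fingers and carrier above 3 N and x of carrier in the frame of reader below -0.03 m), for 0.1 s.
2. the carrier, still pressed by the fingers, has slid under the lips and lifts the leaf spring (value of joint leaf above 0.1 rad and contact force between the fingers and carrier above 1 N and x of carrier in the frame of reader above -0.02 m), for 0.05 s.
At the end, for the whole second after the job is handed in: The carrier is at rest in the track, fully home (within 3 mm of the stop), captured under the lips with the leaf spring riding on it, and released (x of carrier in the frame of reader between 0.007 and 0.0125 m and z of carrier in the frame of reader below 0.0295 m and angle between carrier's own z axis and vertical below 0.1 rad and value of joint leaf above 0.1 rad and linear speed of carrier below 0.01 m/s); the robot touches nothing.
It fails at once if the carrier is lifted (more than 10 mm above its place on the raised bed) or tipped (z of carrier in the frame of reader above 0.04 m or angle between carrier's own z axis and vertical above 0.25 rad).
It fails at once if the robot touches the leaf spring (contact force between any of the fingers, the arm and leaf above 1 N).
It fails at once if a bystander is moved by more than 20 mm or tipped over (distance of any of tube_rack, cup, marker, slide_box, mouse, bottle, tip_box from where it was at the start of the episode above 0.02 m or angle between any of tube_rack, cup, marker, slide_box, mouse, bottle, tip_box's own z axis and vertical above 0.5 rad).
It also fails if it takes over 40 s, if anything falls off the work surface, if the arm or the gripper's body presses on something with over 40 N, if the wrist force passes 120 N, or if a joint passes its speed limit or range.

### The arm

A 6-joint arm with a two-finger parallel gripper is mounted at the origin on the work surface. World frame = base frame: x ahead of the robot, y to its left, z up, the work surface at z = 0. Lengths are in m, angles in rad, forces in N, time in s.
With the tool pointing down it reaches from about 0.35 to 0.925 m from the base axis. Payload 6.4 kg.
Tool frame: the origin (TCP) lies on the centre line of the jaws, within the pads' length; the fingertips stand manip.tip_extent ahead of it and the grasp point (between the pads) lies 11 mm behind it (manip.tip_extent is the distance from the TCP to the fingertips, in m); z points along the fingers, y is the direction in which the jaws open and shut (so a half turn about z gives the same grasp; the last joint's range is limited). The gripper opens to 85 mm and grips with 20 to 120 N. Pads are 22 mm wide; open, the fingers measure 114 mm over their backs; the gripper's body (76 mm by 85 mm) begins 54 mm behind the grasp point. The pads swing forward as they close: fully open they stand 13 mm farther back than shut.
Start: joints at [1.157, 0.245, 1.558, -0, 1.339, -0.174], TCP at [0.154, 0.631, 0.239] pointing down, gripper open.
Joint ranges: [-3.13, 3.13], [-1.02, 2.26], [0.13, 2.54], [-0.95, 4.09], [0.21, 2.88], [-2.74, 2.74]. Speed limits (rad/s): [2.57, 2.57, 3.14, 3.14, 3.14, 3.14].

### API

Orientations are given as [roll, pitch, yaw] about the fixed x, y, z axes, in that order (R = Rz(yaw) Ry(pitch) Rx(roll)).
In Python, from workcell import manip gives the robot as it stands.
- The arm moves only by the tool send_rows, never from a script. Its argument "rows" is a list of rows, each a list of 7 numbers: the turn, a rotation vector about the tool's x, y, z in degrees, then the shift along the tool's x, y, z in m, then the finger opening in m, from 0 to 0.0854. In form: [[wx, wy, wz, x, y, z, jaw], ...]. A call has 1 to 12 rows; each row shifts and turns the commanded pose from where the row before left it, along the tool's axes as they then stand; what a row does not reach is not made up. A row lasts 1/8 s, in which the tool goes at most 62.5 mm and 10.7 degrees, less where a joint would pass 70% of its speed; a pose out of reach is approached as far as the arm can. A call is refused whole if a number of a shift passes 0.0625 or a number of a turn 10.7, either way. A call with a gripper value outside its range is refused whole. The fingers move at their own pace and stop on an object; the grip force is fixed at half the most. Time passes only in rows, so rows that do not move let the fingers close. It gives the time, the measured TCP pose, the force and the opening at its end, in the units of the state.
- manip.get_obs(): the state, without advancing time (a new reading comes with each control period).
- manip.get_image(name): name is "scene" or "top" or "wrist"; returns a dict with "pixels" (480x640x3 uint8, red, green, blue), "mtx" (3x3 intrinsics, pixels), "distortion" ([k1, k2, p1, p2, k3] as OpenCV has them; the pictures are not rectified), "cam_to_world" (4x4, takes a point from camera to world coordinates). Camera axes: x right, y up, looking along -z (the intrinsics and any distortion apply to the point x, -y, -z); pixel columns grow to the right and rows downward; lengths in m; the calibration is good to about 2 mm. A picture is of the moment at which its call begins. There is no depth.
- manip.close_job(): hands the job in, once; it reports no verdict.
The state is a dict: "clock": time; "joints": joint angles; "dq": joint speeds; "tau": joint torques, N m; "ee_pos": TCP position; "orientation": TCP orientation; "wrist_force": force on the tool from outside, world axes, zero at the start; "wrist_torque": the same for the moment, N m; "opening": finger opening in m.
Only numpy, scipy, OpenCV 4.12 (cv2) and the standard library are available. Lean on these libraries where they do the work, as an engineer would, in place of code of your own. Each camera call takes 0.05 s, during which the arm holds its last target.

## Working session

There is one attempt and no reset: what is moved stays moved. The work goes in short steps, Python scripts to look and compute and a tool call to move; the robot and the scene stay as the last step left them, time stands still between calls to the robot, and variables do not carry over. Pictures are saved under pics/ and viewed, and the job is handed in when it is done.

Besides the shell and the picture viewer there is one more tool, called after "Call:" in YAML: its name, and indented under it one key for each argument. send_rows: Moves the arm, as the interface text tells. Its arguments: {"type":"object","properties":{"rows":{"type":"array","items":{"type":"array","items":{"type":"number"}}}},"required":["rows"]}

```bash
ls; mkdir -p pics; python3 - <<'E'
from workcell import manip
import cv2
o=manip.get_obs()
print({k:(v if not hasattr(v,'round') else v) for k,v in o.items()}, manip.tip_extent)
for n in ["scene","top","wrist"]:
    d=manip.get_image(n)
    cv2.imwrite(f"pics/{n}0.png",cv2.cvtColor(d["pixels"],cv2.COLOR_RGB2BGR))
    print(n,d["mtx"],d["distortion"],d["cam_to_world"])
E
```

```text
pics
{'clock': 0.0, 'joints': array([ 1.15690031e+00,  2.45801440e-01,  1.55905234e+00, -2.12449033e-05,
        1.33867854e+00, -1.74078791e-01]), 'dq': array([ 0.0015467 ,  0.0009944 , -0.00116619,  0.00036186, -0.00210904,
        0.00011249]), 'tau': array([-3.00057989e-03, -4.29505134e+01, -3.26126111e+01, -2.94864358e-04,
        5.41105459e-03, -9.80854992e-06]), 'ee_pos': array([0.15415096, 0.63088634, 0.23816778]), 'orientation': array([-3.13967873e+00, -3.15597708e-04,  2.90178003e+00]), 'wrist_force': array([-0.30479541,  0.60135636,  0.22413636]), 'wrist_torque': array([ 0.02040361,  0.0008218 , -0.04509293]), 'opening': 0.08559662677847527} 0.008
scene [[610.93772106   0.         309.18747072]
 [  0.         610.93772106 236.49683156]
 [  0.           0.           1.        ]] [0.02187657 0.         0.         0.         0.        ] [[ 0.78398042 -0.47192114  0.40331766  1.16377606]
 [ 0.62067874  0.60793039 -0.49515507 -0.7901965 ]
 [-0.01151492  0.63852258  0.76951694  1.23086105]
 [ 0.          0.          0.          1.        ]]
top [[554.84231967   0.         310.5869991 ]
 [  0.         554.84231967 239.06776999]
 [  0.           0.           1.        ]] [0.03946132 0.         0.         0.         0.        ] [[ 0.00747697  0.98904607 -0.14741768  0.33479713]
 [-0.99993164  0.00872032  0.00778968 -0.05318782]
 [ 0.00898988  0.14734936  0.98904365  1.4841558 ]
 [ 0.          0.          0.          1.        ]]
wrist [[427.63715066   0.         323.83359908]
 [  0.         427.63715066 240.55533168]
 [  0.           0.           1.        ]] [-0.10251379  0.          0.          0.          0.        ] [[ 0.2385612  -0.93438882 -0.26458663  0.08737014]
 [ 0.97112442  0.22885338  0.0674054   0.64669282]
 [-0.00243131 -0.27302685  0.96200334  0.37416844]
 [ 0.          0.          0.          1.        ]]
```

View pics/scene0.png

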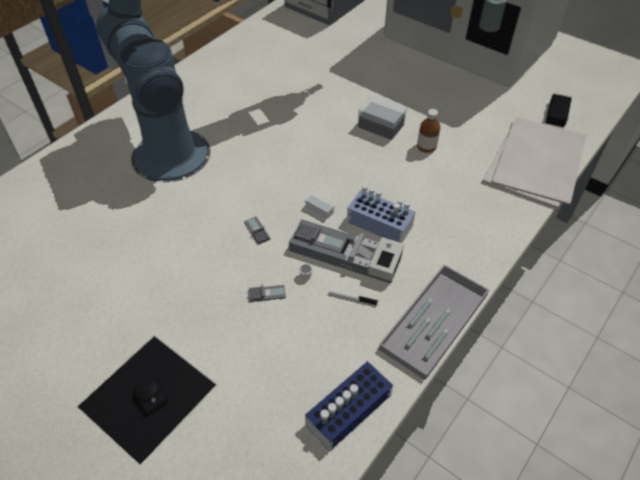

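View pics/top0.png

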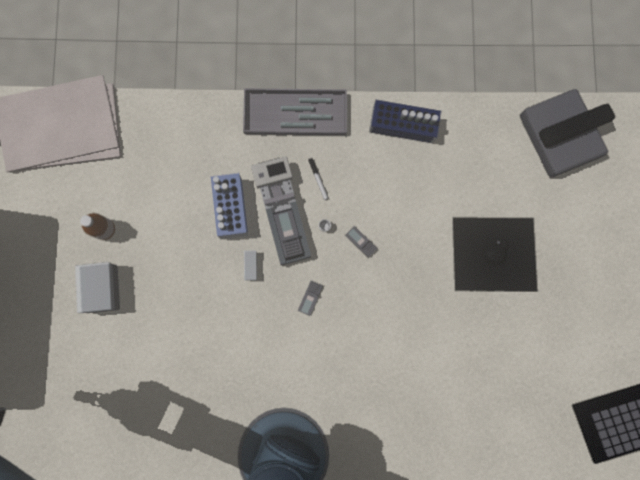

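View pics/wrist0.png

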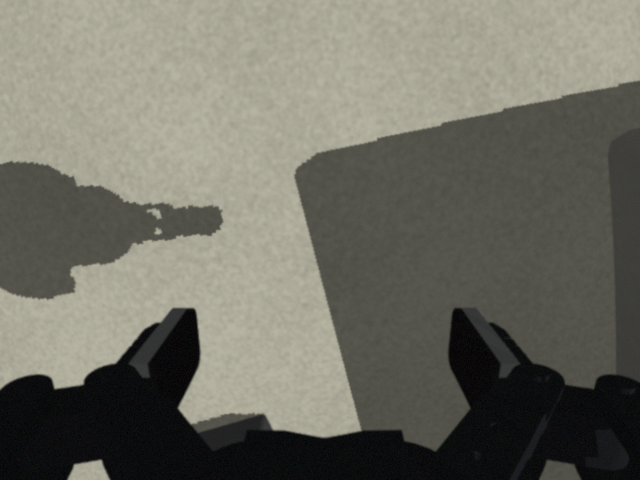

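The scene view shows the reader around (345,250). The top view has it running from its loading end at (293,258) to the white head at (272,168). The small look-alike carriers sit at (360,240) and (310,297), off to the right. Next I'll zoom in.

```bash
python3 - <<'E'
import cv2
t=cv2.imread("pics/top0.png")[145:275,200:350]; cv2.imwrite("pics/topc.png",cv2.resize(t,None,fx=4.6,fy=4.6,interpolation=cv2.INTER_CUBIC))
t=cv2.imread("pics/scene0.png")[180:290,275:425]; cv2.imwrite("pics/scenec.png",cv2.resize(t,None,fx=5,fy=5,interpolation=cv2.INTER_CUBIC))
E
```

```text
(no output)
```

View pics/topc.png

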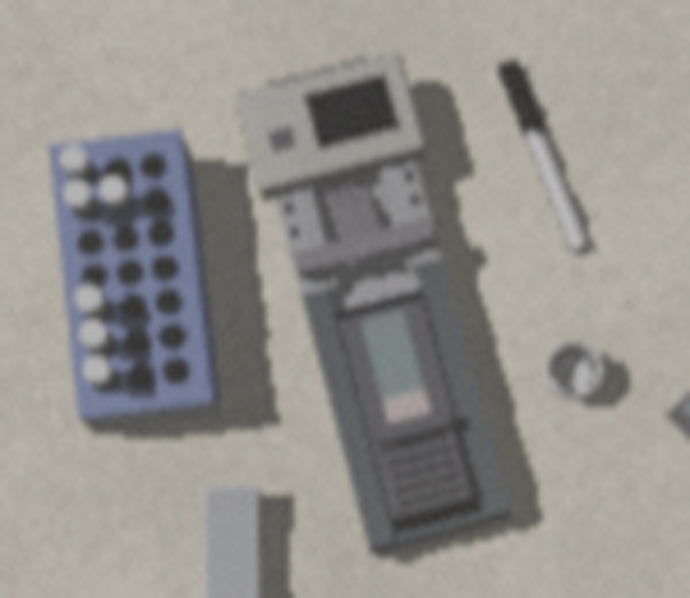

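View pics/scenec.png

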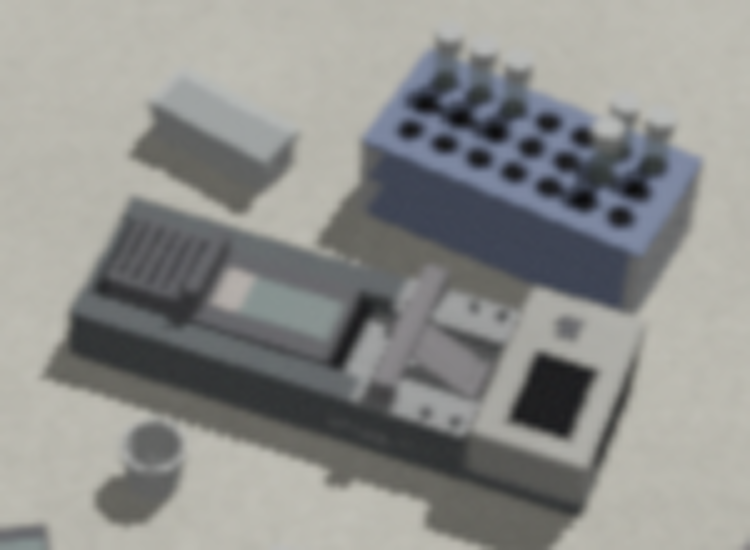

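```bash
cat > h.py <<'E'
import cv2, numpy as np
from workcell import manip
def ray(d,uv):
    uv=np.array(uv,float).reshape(-1,1,2)
    n=cv2.undistortPoints(uv,np.array(d["mtx"]),np.array(d["distortion"])).reshape(-1,2)
    c=np.c_[n[:,0],-n[:,1],-np.ones(len(n))]
    T=np.array(d["cam_to_world"]); return T[:3,3],c@T[:3,:3].T
def plane(d,uv,z):
    o,r=ray(d,uv); return o+r*((z-o[2])/r[:,2])[:,None]
def proj(d,P):
    T=np.linalg.inv(np.array(d["cam_to_world"])); p=np.atleast_2d(P)@T[:3,:3].T+T[:3,3]
    return cv2.projectPoints(np.c_[p[:,0],-p[:,1],-p[:,2]],np.zeros(3),np.zeros(3),np.array(d["mtx"]),np.array(d["distortion"]))[0].reshape(-1,2)
E
python3 - <<'E'
from h import *
d=manip.get_image("top"); s=manip.get_image("scene")
f=lambda p:(np.array(p,float)+.5)/4.6-.5+[200,145]
g=lambda p:(np.array(p,float)+.5)/5-.5+[275,180]
np.set_printoptions(precision=4,suppress=True)
print("head top: farL farR nearL nearR\n",plane(d,f([(241,97),(400,57),(264,190),(423,155)]),.052))
print("rail nearL nearR",plane(d,f([(370,540),(512,505)]),.036))
print("scene head top farL farR nearR; rail near L,R\n",plane(s,g([(645,322),(590,465),(470,440)]),.052),plane(s,g([(132,200),(72,312)]),.036))
print("pad rear L,R top",plane(d,f([(392,520),(478,495)]),.046))
print("scene pad rear",plane(s,g([(128,222),(108,275)]),.046))
E
```

```text
head top: farL farR nearL nearR
 [[ 0.744   0.0926  0.052 ]
 [ 0.7688  0.0012  0.052 ]
 [ 0.6891  0.0782  0.052 ]
 [ 0.7107 -0.0128  0.052 ]]
rail nearL nearR [[ 0.4892  0.015   0.036 ]
 [ 0.5099 -0.0658  0.036 ]]
scene head top farL farR nearR; rail near L,R
 [[ 0.7455  0.0928  0.052 ]
 [ 0.7725  0.0026  0.052 ]
 [ 0.7189 -0.0202  0.052 ]] [[ 0.4852  0.0104  0.036 ]
 [ 0.5085 -0.0667  0.036 ]]
pad rear L,R top [[ 0.4996  0.0023  0.046 ]
 [ 0.5143 -0.0463  0.046 ]]
scene pad rear [[ 0.4987 -0.0093  0.046 ]
 [ 0.513  -0.043   0.046 ]]
```

Both views agree: the reader origin is at about (0.628, 0.010) with yaw about 16°, and the carrier is near reader x = -70 mm. I'll move over the pad with the jaws closed, then look with the wrist camera.

Call:
send_rows:
  rows:
    - [0, 0, 0, -0.034, -0.036, 0, 0]
    - [0, 0, 0, -0.034, -0.036, 0, 0]
    - [0, 0, 0, -0.034, -0.036, 0, 0]
    - [0, 0, 0, -0.034, -0.036, 0, 0]
    - [0, 0, 0, -0.034, -0.036, 0, 0]
    - [0, 0, 0, -0.034, -0.036, 0, 0]
    - [0, 0, 0, -0.034, -0.036, 0, 0]
    - [0, 0, 0, -0.034, -0.036, 0, 0]
    - [0, 0, 0, -0.034, -0.036, 0, 0]
    - [0, 0, 0, -0.034, -0.036, 0, 0]
    - [0, 0, 0, -0.034, -0.036, 0, 0]
    - [0, 0, 0, -0.034, -0.036, 0, 0]

```text
clock: 1.75
ee_pos: [0.4487, 0.1133, 0.2394]
orientation: [3.141, 0.001, 2.902]
wrist_force: [0.8, 0.7, -0.6]
opening: 0.0001
```

Call:
send_rows:
  rows:
    - [0, 0, 0, -0.026, -0.028, 0, 0]
    - [0, 0, 0, -0.026, -0.028, 0, 0]
    - [0, 0, 0, -0.026, -0.028, 0, 0]
    - [0, 0, 0, -0.026, -0.028, 0, 0]
    - [0, 0, 10, 0, 0, 0, 0]
    - [0, 0, 10, 0, 0, 0, 0]
    - [0, 0, 10, 0, 0, 0, 0]
    - [0, 0, 10, 0, 0, 0, 0]
    - [0, 0, 10, 0, 0, 0, 0]
    - [0, 0, 10, 0, 0, 0, 0]
    - [0, 0, 10, 0, 0, 0, 0]
    - [0, 0, 10, 0, 0, 0, 0]

```text
clock: 3.25
ee_pos: [0.5224, -0.0186, 0.2392]
orientation: [-3.141, 0.0, 1.5]
wrist_force: [0.2, -0.0, -0.6]
opening: 0.0004
```

Call:
send_rows:
  rows:
    - [0, 0, 10, 0, 0, 0, 0]
    - [0, 0, 10, 0, 0, 0, 0]
    - [0, 0, 10, 0, 0, 0, 0]
    - [0, 0, 10, 0, 0, 0, 0]
    - [0, 0, 10, 0, 0, 0, 0]
    - [0, 0, 10, 0, 0, 0, 0]
    - [0, 0, 10, 0, 0, 0, 0]
    - [0, 0, 0, 0, 0, 0, 0]
    - [0, 0, 0, 0, 0, 0, 0]

```text
clock: 4.38
ee_pos: [0.5225, -0.0186, 0.2393]
orientation: [-3.142, 0.0, 0.286]
wrist_force: [0.0, -0.3, 0.2]
opening: 0.0002
```

```bash
python3 - <<'E'
from h import *
import pickle
o=manip.get_obs(); print(o["clock"],o["joints"],o["ee_pos"],o["orientation"],o["wrist_force"],o["opening"],manip.tip_extent)
d=manip.get_image("wrist"); pickle.dump(d,open("w1.pkl","wb"))
cv2.imwrite("pics/w1.png",cv2.cvtColor(d["pixels"],cv2.COLOR_RGB2BGR))
E
```

```text
4.375 [-2.52683303e-01 -5.54880547e-02  1.88063781e+00 -1.91771203e-05
  1.31649799e+00  1.03186155e+00] [ 0.52248363 -0.01861824  0.23926252] [-3.14158031e+00  5.68103670e-05  2.86256298e-01] [ 0.04927984 -0.3392949   0.16841109] 0.00024578378499413655 0.008
```

View pics/w1.png

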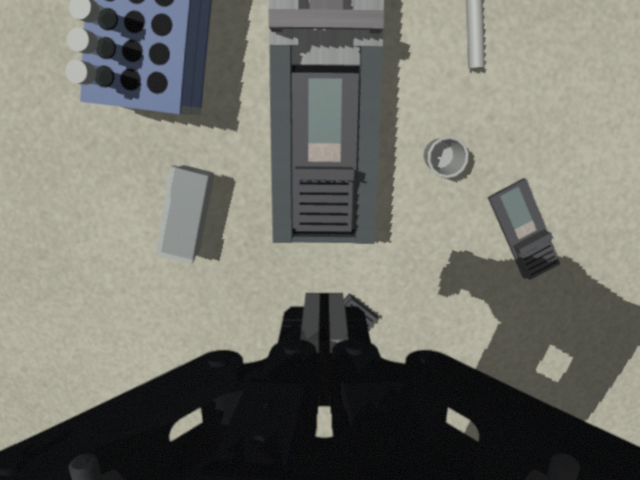

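The wrist view shows the reader upright, with its rails at columns 273 and 378 and its near end at row 241. The pad is at about (294-354, 180-233), the ridge at about (325,173) and the cross bar at row 18. I'll crop and enlarge it to measure.

```bash
python3 - <<'E'
import cv2
t=cv2.imread("pics/w1.png")[0:250,255:400]; t=cv2.resize(t[:130],None,fx=4.6,fy=4.6,interpolation=cv2.INTER_CUBIC); cv2.imwrite("pics/w1a.png",t)
t=cv2.imread("pics/w1.png")[125:250,255:400]; t=cv2.resize(t,None,fx=4.6,fy=4.6,interpolation=cv2.INTER_CUBIC); cv2.imwrite("pics/w1b.png",t)
E
```

```text
(no output)
```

View pics/w1a.png

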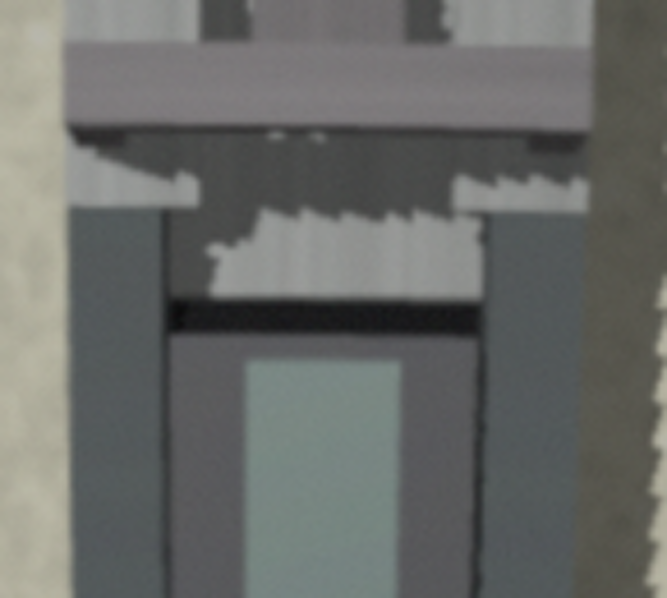

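View pics/w1b.png

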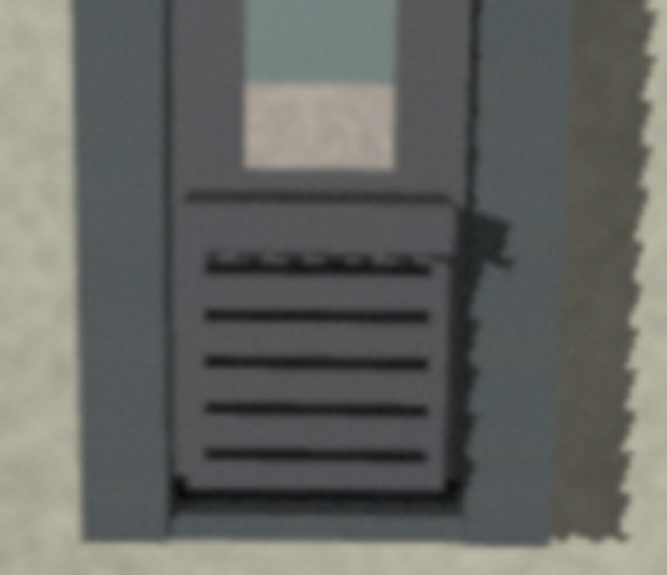

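```bash
python3 - <<'E'
from h import *
import pickle
d=pickle.load(open("w1.pkl","rb"))
np.set_printoptions(precision=4,suppress=True)
A=lambda p:(np.array(p,float)+.5)/4.6-.5+[255,0]
B=lambda p:(np.array(p,float)+.5)/4.6-.5+[255,125]
# rail outer edges, z .036
L=plane(d,np.vstack([A([(70,215),(72,500)]),B([(75,50),(83,535)])]),.036)
R=plane(d,np.vstack([A([(587,215),(578,500)]),B([(571,50),(549,540)])]),.036)
iL=plane(d,np.vstack([A([(165,230)]),B([(168,520)])]),.036); iR=plane(d,np.vstack([A([(485,230)]),B([(464,520)])]),.036)
print("L",L,"R",R)
for X in(L,R,iL,iR):
    v=X[0]-X[-1]; print(np.degrees(np.arctan2(v[1],v[0])))
near=(L[-1]+R[-1])/2; yaw=np.arctan2(*( (L[0]+R[0])/2-near)[[1,0]])
print("near mid",near,"yaw",np.degrees(yaw),"width",np.linalg.norm(L-R,axis=1), np.linalg.norm(iL-iR,axis=1))
lip=plane(d,A([(130,207),(520,211)]),.037).mean(0); print("lip near end mid (x=8)",lip)
u=np.array([np.cos(yaw),np.sin(yaw)]); n=np.array([-u[1],u[0]])
O=near[:2]+.1375*u; O2=lip[:2]-.008*u; print("O from near",O,"from lips",O2)
bar=plane(d,A([(65,126),(590,128)]),.055); print("bar near edge (x=17) ",(bar.mean(0)[:2]-.017*u), np.linalg.norm(bar[0]-bar[1]))
O=(O+O2)/2
def loc(p): q=np.atleast_2d(p)[:,:2]-O; return np.c_[q@u,q@n]
print("nose top edge z.038",loc(plane(d,A([(172,335),(475,337)]),.038)))
print("pad rear edge z.046",loc(plane(d,B([(178,480),(450,488)]),.046)))
print("ridge front top z.056 ",loc(plane(d,B([(188,193),(455,195)]),.056)))
print("ridge top rear z.056 ",loc(plane(d,B([(205,250),(440,256)]),.056)))
print("ends of ridge wid",)
o=manip.get_obs(); print("tcp loc",loc(o["ee_pos"]), "tool yaw",np.degrees(o["orientation"][2]))
E
```

```text
L [[0.6302 0.0537 0.036 ]
 [0.5865 0.0417 0.036 ]
 [0.5668 0.036  0.036 ]
 [0.4849 0.0132 0.036 ]] R [[ 0.6538 -0.0267  0.036 ]
 [ 0.6102 -0.0392  0.036 ]
 [ 0.5904 -0.0444  0.036 ]
 [ 0.5075 -0.0674  0.036 ]]
15.59663247265931
15.517414473625216
15.542634081938788
15.949403001832327
near mid [ 0.4962 -0.0271  0.036 ] yaw 15.556890302241644 width [0.0839 0.0843 0.0837 0.0837] [0.0519 0.053 ]
lip near end mid (x=8) [0.6425 0.0142 0.037 ]
O from near [0.6286 0.0098] from lips [0.6348 0.0121]
bar near edge (x=17)  [0.635 0.012] 0.07984459039315918
nose top edge z.038 [[-0.009   0.0249]
 [-0.0086 -0.0244]]
pad rear edge z.046 [[-0.1279  0.0237]
 [-0.1287 -0.0233]]
ridge front top z.056  [[-0.0776  0.0212]
 [-0.0773 -0.0219]]
ridge top rear z.056  [[-0.0868  0.0185]
 [-0.0872 -0.0197]]
ends of ridge wid
tcp loc [[-0.1131  0.0008]] tool yaw 16.368606953320665
```

Carrier, ridge and pad agree with the given sizes: length 119.3 of 120 mm and ridge rear face near -86 mm. My reader origin is less certain. The lips and bar give 0.635, while the near end gives 0.629, so I'll find home by contact and by the ridge-to-lip gap. Next I'll align the tool and descend over the pad.

Call:
send_rows:
  rows:
    - [0, 0, 0.8, 0, 0, 0, 0]
    - [0, 0, 0, 0.011, 0.0006, 0, 0]
    - [0, 0, 0, 0, 0, 0.03, 0]
    - [0, 0, 0, 0, 0, 0.03, 0]
    - [0, 0, 0, 0, 0, 0.03, 0]
    - [0, 0, 0, 0, 0, 0.03, 0]
    - [0, 0, 0, 0, 0, 0.03, 0]
    - [0, 0, 0, 0, 0, 0.02, 0]
    - [0, 0, 0, 0, 0, 0.005, 0]
    - [0, 0, 0, 0, 0, 0, 0]
    - [0, 0, 0, 0, 0, 0, 0]

```text
clock: 5.8
ee_pos: [0.5343, -0.0164, 0.0654]
orientation: [3.141, -0.002, 0.27]
wrist_force: [0.0, 0.1, 0.7]
opening: -0.0003
```

```bash
python3 - <<'E'
from h import *
import pickle
o=manip.get_obs(); print(o["clock"],o["ee_pos"],o["orientation"],o["wrist_force"])
d=manip.get_image("wrist"); pickle.dump(d,open("w2.pkl","wb"))
cv2.imwrite("pics/w2.png",cv2.cvtColor(d["pixels"],cv2.COLOR_RGB2BGR))
E
```

```text
5.8 [ 0.53429427 -0.01644513  0.06544852] [ 3.14053756e+00 -1.94125025e-03  2.69966867e-01] [0.0359078  0.09952018 0.74384111]
```

View pics/w2.png

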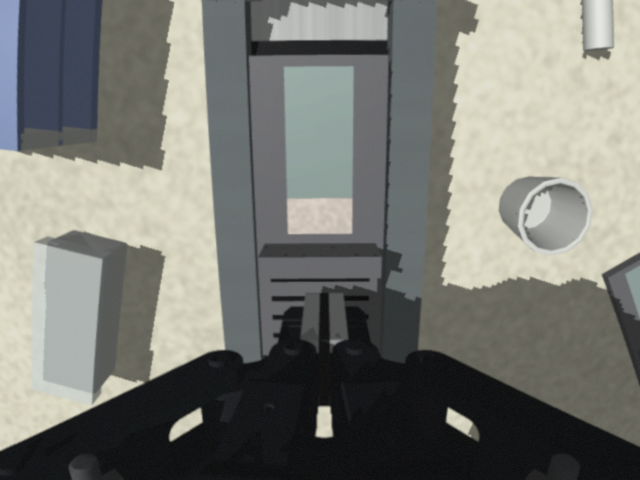

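The wrist view shows the closed tips at (325,292) over the ribs and centred on the pad. The ridge is just ahead, at rows 243-257. Pressing down now.

Call:
send_rows:
  rows:
    - [0, 0, 0, 0, 0, 0.005, 0]
    - [0, 0, 0, 0, 0, 0.005, 0]
    - [0, 0, 0, 0, 0, 0.002, 0]
    - [0, 0, 0, 0, 0, 0.002, 0]
    - [0, 0, 0, 0, 0, 0.002, 0]
    - [0, 0, 0, 0, 0, 0, 0]

```text
clock: 6.6
ee_pos: [0.5336, -0.0163, 0.0486]
orientation: [3.141, -0.0, 0.27]
wrist_force: [-1.2, 0.2, 5.4]
opening: 0.0001
```

Call:
send_rows:
  rows:
    - [0, 0, 0, 0, 0, 0.002, 0]
    - [0, 0, 0, 0, 0, 0.002, 0]
    - [0, 0, 0, 0, 0, 0.001, 0]
    - [0, 0, 0, 0, 0, 0.001, 0]
    - [0, 0, 0, 0, 0, 0, 0]
    - [0, 0, 0, 0, 0, 0, 0]

```text
clock: 7.35
ee_pos: [0.5358, -0.0169, 0.0456]
orientation: [3.139, -0.004, 0.27]
wrist_force: [-4.5, 0.6, 20.5]
opening: -0.0
```

Bed bottomed: tips at 37.6 mm with 20 N. Sliding forward.

Call:
send_rows:
  rows:
    - [0, 0, 0, 0.002, 0, 0, 0]
    - [0, 0, 0, 0.003, 0, 0, 0]
    - [0, 0, 0, 0.003, 0, 0, 0]
    - [0, 0, 0, 0.003, 0, 0, 0]
    - [0, 0, 0, 0.003, 0, 0, 0]
    - [0, 0, 0, 0.003, 0, 0, 0]
    - [0, 0, 0, 0.003, 0, 0, 0]

```text
clock: 8.22
ee_pos: [0.5552, -0.0118, 0.0458]
orientation: [3.139, -0.004, 0.27]
wrist_force: [-4.7, -1.0, 20.7]
opening: 0.0001
```

```bash
python3 - <<'E'
from h import *
import pickle
o=manip.get_obs(); print(o["clock"],o["ee_pos"],o["orientation"],o["wrist_force"])
d=manip.get_image("wrist"); pickle.dump(d,open("w3.pkl","wb"))
cv2.imwrite("pics/w3.png",cv2.cvtColor(d["pixels"],cv2.COLOR_RGB2BGR))
E
```

```text
8.225 [ 0.55518175 -0.01181815  0.0457998 ] [ 3.13857826 -0.00382401  0.27016848] [-4.74603099 -1.01243143 20.66807761]
```

View pics/w3.png

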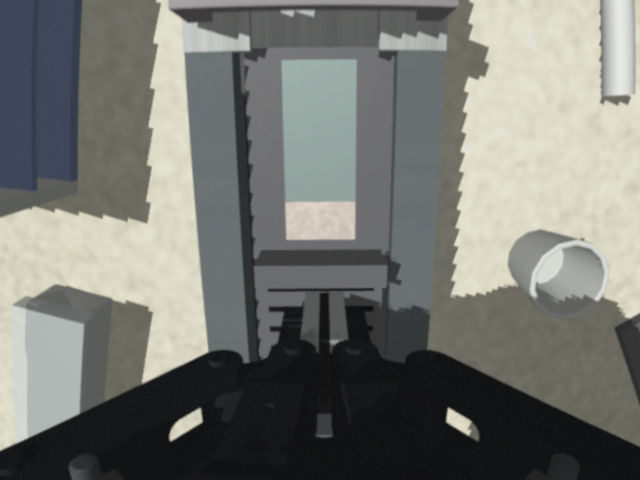

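The carrier moves with the fingers, and its nose (row 45) is reaching the lip ends. Force is steady, so I'll continue.

Call:
send_rows:
  rows:
    - [0, 0, 0, 0.003, 0, 0, 0]
    - [0, 0, 0, 0.003, 0, 0, 0]
    - [0, 0, 0, 0.003, 0, 0, 0]
    - [0, 0, 0, 0.003, 0, 0, 0]
    - [0, 0, 0, 0.003, 0, 0, 0]

```text
clock: 8.9
ee_pos: [0.5696, -0.0078, 0.0458]
orientation: [3.139, -0.004, 0.27]
wrist_force: [-4.9, -1.9, 20.9]
opening: 0.0003
```

```bash
python3 - <<'E'
from h import *
import pickle
o=manip.get_obs(); print(o["clock"],o["ee_pos"],o["orientation"],o["wrist_force"])
d=manip.get_image("wrist"); pickle.dump(d,open("w4.pkl","wb"))
cv2.imwrite("pics/w4.png",cv2.cvtColor(d["pixels"],cv2.COLOR_RGB2BGR))
E
```

```text
8.9 [ 0.56957825 -0.00776638  0.04582828] [ 3.13872775 -0.00379877  0.27014313] [-4.88037102 -1.90088756 20.93728348]
```

View pics/w4.png

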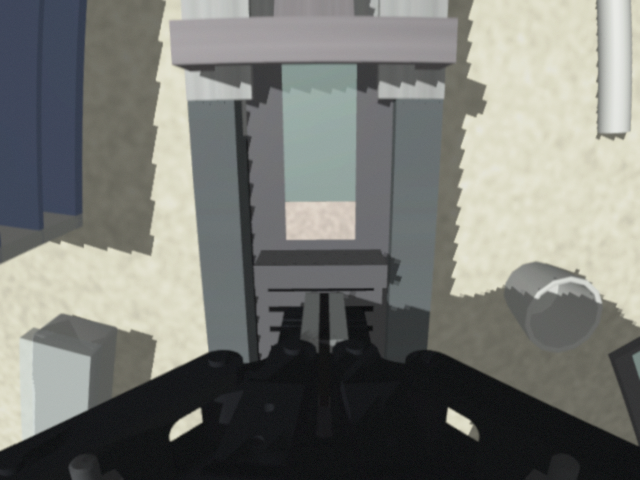

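Call:
send_rows:
  rows:
    - [0, 0, 0, 0.003, 0, 0, 0]
    - [0, 0, 0, 0.003, 0, 0, 0]
    - [0, 0, 0, 0.003, 0, 0, 0]
    - [0, 0, 0, 0.003, 0, 0, 0]
    - [0, 0, 0, 0.003, 0, 0, 0]
    - [0, 0, 0, 0.003, 0, 0, 0]
    - [0, 0, 0, 0.003, 0, 0, 0]
    - [0, 0, 0, 0.003, 0, 0, 0]
    - [0, 0, 0, 0.003, 0, 0, 0]
    - [0, 0, 0, 0.003, 0, 0, 0]

```text
clock: 10.2
ee_pos: [0.5977, 0.0002, 0.0459]
orientation: [3.139, -0.002, 0.27]
wrist_force: [-8.4, -2.7, 23.2]
opening: -0.0
```

```bash
python3 - <<'E'
from h import *
import pickle
o=manip.get_obs(); print(o["clock"],o["ee_pos"],o["orientation"],o["wrist_force"])
d=manip.get_image("wrist"); pickle.dump(d,open("w5.pkl","wb"))
cv2.imwrite("pics/w5.png",cv2.cvtColor(d["pixels"],cv2.COLOR_RGB2BGR))
E
```

```text
10.2 [5.97708289e-01 1.82261419e-04 4.59212916e-02] [ 3.13922351e+00 -1.52154615e-03  2.70381756e-01] [-8.44574174 -2.72739878 23.19672268]
```

View pics/w5.png

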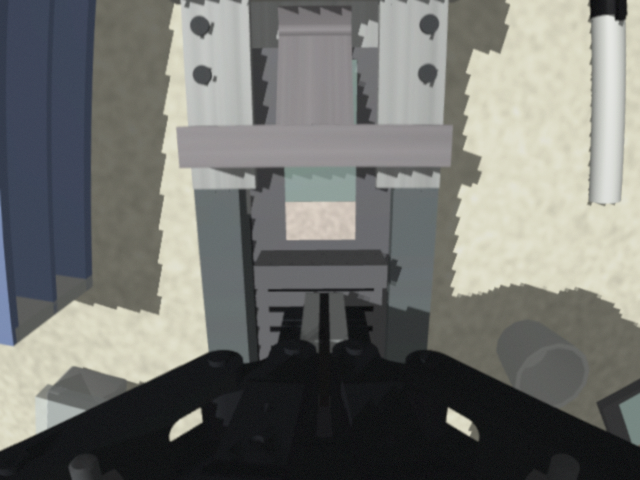

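The leaf has started to ride and drag rose to about 9 N. The lip ends are at row 188 and the ridge front at row 250. Now I'll measure what's left.

```bash
python3 - <<'E'
from h import *
import pickle
d=pickle.load(open("w5.pkl","rb"))
u=np.array([np.cos(.2715),np.sin(.2715)])
lip=plane(d,[(215,188),(410,187)],.037)[:,:2]@u; r=plane(d,[(260,250),(382,250)],.048)[:,:2]@u
rr=plane(d,[(260,264),(382,264)],.048)[:,:2]@u; nose=plane(d,[(267,47)],.030)[:,:2]@u
bar=plane(d,[(180,167),(450,166)],.055)[:,:2]@u
tcp=manip.get_obs()["ee_pos"][:2]@u
print("lip",lip,"bar",bar,"ridge f/r",r,rr,"nose",nose,"tcp",tcp)
print("remaining by ridge-lip-8mm:",lip.mean()-r.mean()-.008,"nose:",lip.mean()+.062-nose)
E
```

```text
lip [0.62275132 0.62287134] bar [0.63188268 0.63191681] ridge f/r [0.60386972 0.60374278] [0.5990264  0.59889506] nose [0.6692288] tcp 0.5762366936396206
remaining by ridge-lip-8mm: 0.011005078213622295 nose: [0.01558253]
```

Rows 250 and 264 are the base and top edge of the ridge's front face. Read that way, both routes give about 15.7 mm remaining.

Call:
send_rows:
  rows:
    - [0, 0, 0, 0.003, 0, 0, 0]
    - [0, 0, 0, 0.003, 0, 0, 0]
    - [0, 0, 0, 0.003, 0, 0, 0]
    - [0, 0, 0, 0.003, 0, 0, 0]
    - [0, 0, 0, 0.001, 0, 0, 0]
    - [0, 0, 0, 0.001, 0, 0, 0]

```text
clock: 11.0
ee_pos: [0.6113, 0.0039, 0.0459]
orientation: [3.139, -0.002, 0.27]
wrist_force: [-6.8, -1.5, 20.7]
opening: 0.0002
```

Call:
send_rows:
  rows:
    - [0, 0, 0, 0.001, 0, 0, 0]
    - [0, 0, 0, 0.001, 0, 0, 0]

```text
clock: 11.25
ee_pos: [0.6133, 0.0044, 0.046]
orientation: [3.139, -0.002, 0.27]
wrist_force: [-6.1, -1.2, 21.0]
opening: -0.0
```

```bash
python3 - <<'E'
from h import *
import pickle
o=manip.get_obs(); print(o["clock"],o["ee_pos"],o["orientation"],o["wrist_force"])
d=manip.get_image("wrist"); pickle.dump(d,open("w6.pkl","wb"))
cv2.imwrite("pics/w6.png",cv2.cvtColor(d["pixels"],cv2.COLOR_RGB2BGR))
E
```

```text
11.25 [0.61325722 0.00442114 0.04596229] [ 3.13906590e+00 -2.31039539e-03  2.70284125e-01] [-6.13678687 -1.15578712 20.95544529]
```

View pics/w6.png

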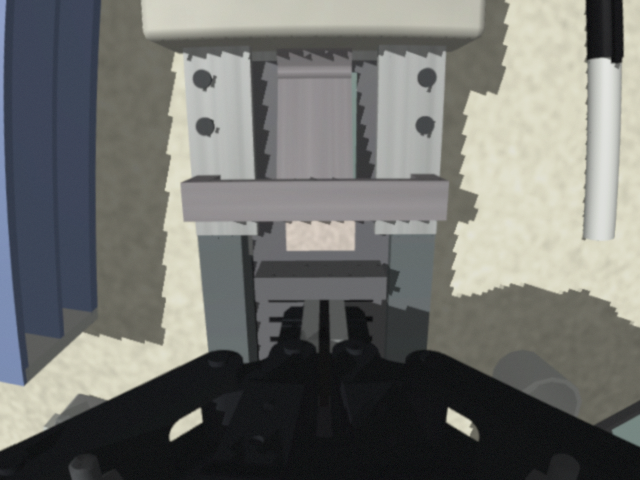

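```bash
cat > rem.py <<'E'
from h import *
import pickle,sys
def rem(name,lr,rr,rl):
    d=pickle.load(open(name,"rb")); u=np.array([np.cos(.2715),np.sin(.2715)])
    lip=(plane(d,[(215,lr),(410,lr)],.037)[:,:2]@u).mean(); b=(plane(d,[(260,rl),(382,rl)],.030)[:,:2]@u).mean(); t=(plane(d,[(260,rr),(382,rr)],.048)[:,:2]@u).mean()
    print(name,"lip %.4f ridge front base %.4f top %.4f remaining %.4f %.4f"%(lip,b,t,lip-b-.008,lip-t-.008),"tcp->ridge rear (11 = contact)",t-.008-manip.get_obs()["ee_pos"][:2]@u)
E
python3 - <<'E'
from rem import *
rem("w5.pkl",188,264,250); rem("w6.pkl",235,276,262)
import cv2
t=cv2.imread("pics/w6.png")[170:330,220:420]; cv2.imwrite("pics/w6c.png",cv2.resize(t,None,fx=3.7,fy=3.7,interpolation=cv2.INTER_CUBIC))
E
```

```text
w5.pkl lip 0.6226 ridge front base 0.5983 top 0.5990 remaining 0.0163 0.0157 tcp->ridge rear (11 = contact) -0.0011352339111072585
w6.pkl lip 0.6221 ridge front base 0.6097 top 0.6108 remaining 0.0044 0.0033 tcp->ridge rear (11 = contact) 0.010721769417119331
```

View pics/w6c.png

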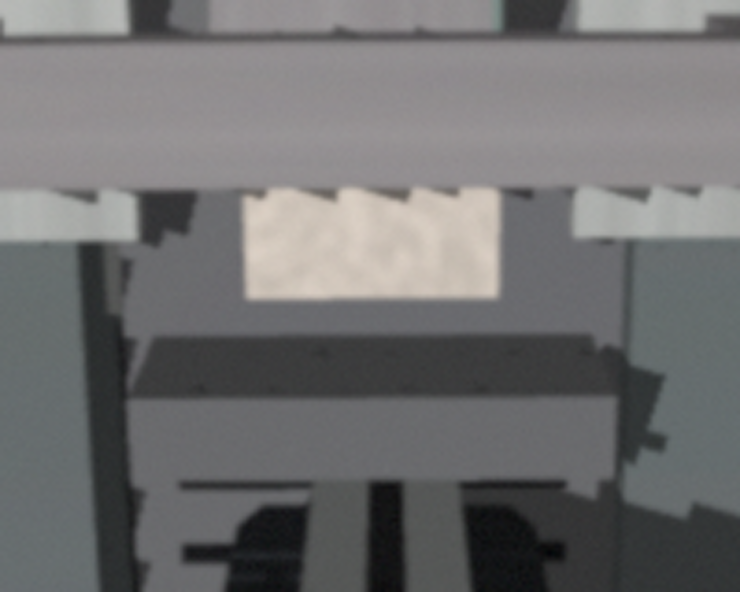

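The fingers slipped about 4 mm on the ribs and are now at the ridge. About 3-4 mm remains, so I'll push in small steps until the stop shows as force.

Call:
send_rows:
  rows:
    - [0, 0, 0, 0.001, 0, 0, 0]
    - [0, 0, 0, 0.001, 0, 0, 0]
    - [0, 0, 0, 0.001, 0, 0, 0]

```text
clock: 11.68
ee_pos: [0.6161, 0.0053, 0.046]
orientation: [3.139, -0.002, 0.27]
wrist_force: [-7.3, -0.8, 20.3]
opening: -0.0
```

Call:
send_rows:
  rows:
    - [0, 0, 0, 0.001, 0, 0, 0]
    - [0, 0, 0, 0.001, 0, 0, 0]

```text
clock: 11.92
ee_pos: [0.6169, 0.0055, 0.0459]
orientation: [3.139, 0.001, 0.271]
wrist_force: [-14.7, -4.3, 26.6]
opening: 0.0004
```

Call:
send_rows:
  rows:
    - [0, 0, 0, 0.001, 0, 0, 0]
    - [0, 0, 0, 0.001, 0, 0, 0]

```text
clock: 12.18
ee_pos: [0.617, 0.0055, 0.0459]
orientation: [3.14, 0.007, 0.271]
wrist_force: [-21.0, -6.6, 32.3]
opening: -0.0004
```

```bash
python3 - <<'E'
from h import *
import pickle
o=manip.get_obs(); print(o["clock"],o["ee_pos"],o["orientation"],o["wrist_force"])
d=manip.get_image("wrist"); pickle.dump(d,open("w7.pkl","wb"))
b=cv2.cvtColor(d["pixels"],cv2.COLOR_RGB2BGR); cv2.imwrite("pics/w7.png",b)
cv2.imwrite("pics/w7c.png",cv2.resize(b[170:330,220:420],None,fx=3.7,fy=3.7,interpolation=cv2.INTER_CUBIC))
E
```

```text
12.175 [0.61697608 0.00554383 0.04593406] [3.1401266  0.00697305 0.27133877] [-20.96431117  -6.58439757  32.25659615]
```

View pics/w7c.png

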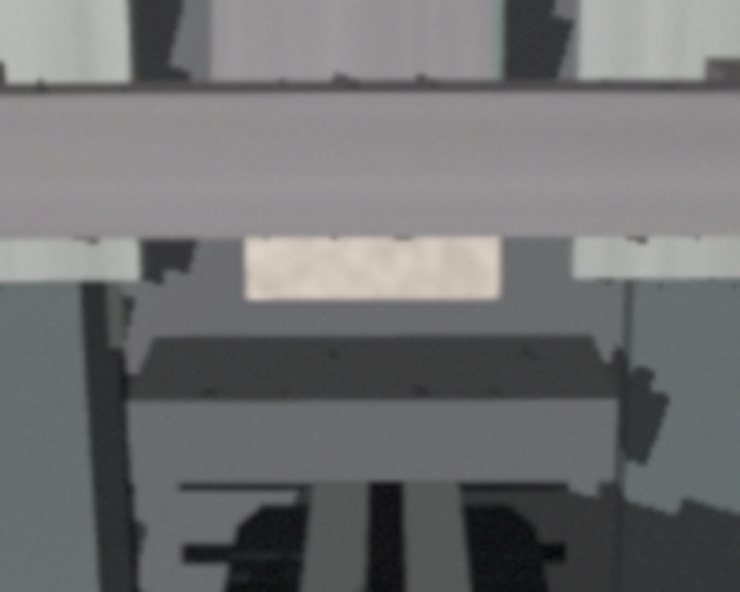

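```bash
python3 - <<'E'
from rem import *
rem("w7.pkl",246,277.5,261.2)
E
```

```text
w7.pkl lip 0.6219 ridge front base 0.6138 top 0.6142 remaining 0.0001 -0.0004 tcp->ridge rear (11 = contact) 0.010413828267379466
```

The carrier is hard against the stop: horizontal force reached 22 N with no further motion, and the ridge-to-lip gap says 0.0 mm remaining. I'll relax the push partly, then lift straight up.

Call:
send_rows:
  rows:
    - [0, 0, 0, -0.001, 0, 0, 0]
    - [0, 0, 0, -0.001, 0, 0, 0]
    - [0, 0, 0, 0, 0, -0.002, 0]
    - [0, 0, 0, -0.0005, 0, -0.002, 0]
    - [0, 0, 0, -0.0005, 0, -0.002, 0]
    - [0, 0, 0, 0, 0, -0.002, 0]
    - [0, 0, 0, 0, 0, -0.002, 0]
    - [0, 0, 0, 0, 0, -0.002, 0]

```text
clock: 13.22
ee_pos: [0.6142, 0.0067, 0.0534]
orientation: [-3.141, 0.002, 0.27]
wrist_force: [0.2, -0.7, 0.8]
opening: -0.0
```

Call:
send_rows:
  rows:
    - [0, 0, 0, 0, 0, -0.003, 0]
    - [0, 0, 0, 0, 0, -0.004, 0]
    - [0, 0, 0, 0, 0, -0.005, 0]
    - [0, 0, 0, 0, 0, -0.008, 0]
    - [0, 0, 0, 0, 0, -0.02, 0]
    - [0, 0, 0, 0, 0, -0.03, 0]
    - [0, 0, 0, 0, 0, 0, 0]

```text
clock: 14.1
ee_pos: [0.6177, 0.006, 0.1286]
orientation: [3.138, -0.007, 0.27]
wrist_force: [0.6, -0.7, -0.2]
opening: 0.0
```

```bash
python3 - <<'E'
from h import *
import pickle
o=manip.get_obs(); print(o["clock"],o["ee_pos"],o["orientation"],o["wrist_force"])
d=manip.get_image("wrist"); pickle.dump(d,open("w8.pkl","wb"))
b=cv2.cvtColor(d["pixels"],cv2.COLOR_RGB2BGR); cv2.imwrite("pics/w8.png",b)
E
```

```text
14.1 [0.6176702  0.00600675 0.12858213] [ 3.13839946 -0.006714    0.26996002] [ 0.56322596 -0.72295848 -0.17437682]
```

View pics/w8.png

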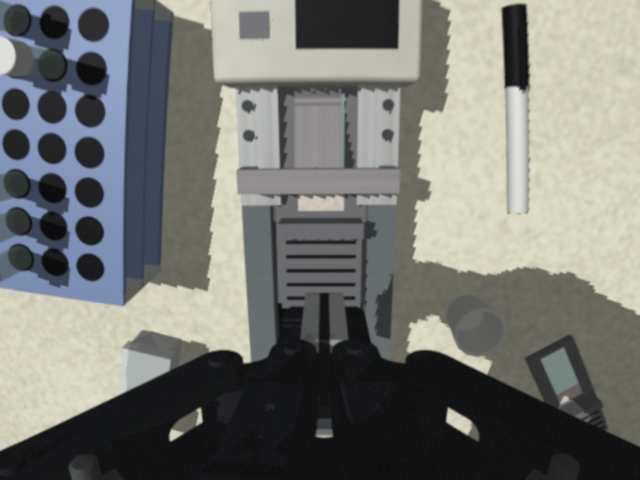

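Fingers are clear. The lips are at row 205 and the ridge at about 220-235. During the lift the TCP sprang back about 3 mm, so I'll check that the carrier stayed home.

```bash
python3 - <<'E'
from h import *
t=cv2.imread("pics/w8.png")[75:315,220:420]; cv2.imwrite("pics/w8c.png",cv2.resize(t[85:225],None,fx=4,fy=4,interpolation=cv2.INTER_CUBIC))
E
```

```text
(no output)
```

View pics/w8c.png

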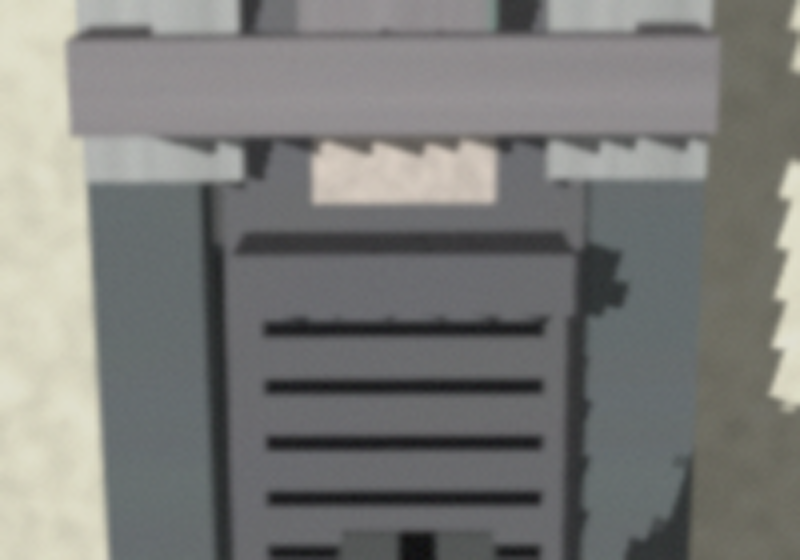

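```bash
python3 - <<'E'
from rem import *
rem("w8.pkl",205.1,222.9,218.1)
d=pickle.load(open("w8.pkl","rb")); u=np.array([np.cos(.2715),np.sin(.2715)])
print([(z,float((plane(d,[(320,222.9)],z)[:,:2]@u)[0])) for z in(.048,.050,.052,.054)])
print([(z,float((plane(d,[(320,218.1)],z)[:,:2]@u)[0])) for z in(.030,.032,.034)])
E
```

```text
w8.pkl lip 0.6220 ridge front base 0.6132 top 0.6146 remaining 0.0008 -0.0006 tcp->ridge rear (11 = contact) 0.011108598483688725
[(0.048, 0.614543130050653), (0.05, 0.6150056954517834), (0.052, 0.6154682608529137), (0.054, 0.6159308262540443)]
[(0.03, 0.6131466147934711), (0.032, 0.6135856271939505), (0.034, 0.6140246395944298)]
```

The carrier is still home: 0 ± 1 mm, with the ridge at 0.614 both before and after the lift. I'll move farther clear and take a last look.

Call:
send_rows:
  rows:
    - [0, 0, 0, -0.01, 0, -0.04, 0]
    - [0, 0, 0, -0.02, 0, -0.04, 0]
    - [0, 0, 0, -0.03, 0, -0.03, 0]
    - [0, 0, 0, -0.03, 0, 0, 0]
    - [0, 0, 0, 0, 0, 0, 0]
    - [0, 0, 0, 0, 0, 0, 0]
    - [0, 0, 0, 0, 0, 0, 0]

```text
clock: 15.02
ee_pos: [0.5288, -0.0174, 0.2337]
orientation: [-3.141, 0.001, 0.27]
wrist_force: [0.6, 0.4, 0.1]
opening: 0.0001
```

```bash
python3 - <<'E'
from h import *
import pickle
o=manip.get_obs(); print(o["clock"],o["ee_pos"],o["wrist_force"],abs(o["dq"]).max())
d=manip.get_image("wrist"); pickle.dump(d,open("w9.pkl","wb"))
b=cv2.cvtColor(d["pixels"],cv2.COLOR_RGB2BGR); s=cv2.cvtColor(manip.get_image("scene")["pixels"],cv2.COLOR_RGB2BGR)
cv2.imwrite("pics/s9.png",s)
a=cv2.resize(b[0:250,240:420],None,fx=2.4,fy=2.4,interpolation=cv2.INTER_CUBIC); c=cv2.resize(s[180:300,270:420],None,fx=2.3,fy=2.3,interpolation=cv2.INTER_CUBIC)
m=np.zeros((600,800,3),np.uint8); m[:a.shape[0],:a.shape[1]]=a; m[:c.shape[0],440:440+c.shape[1]]=c; cv2.imwrite("pics/m9.png",m)
x=cv2.imread("pics/scene0.png"); df=cv2.absdiff(x,s).max(2); print("diff")
E
```

```text
15.025 [ 0.52879269 -0.01744106  0.23368606] [0.64633064 0.36403785 0.10619766] 0.003105231574139
diff
```

View pics/m9.png

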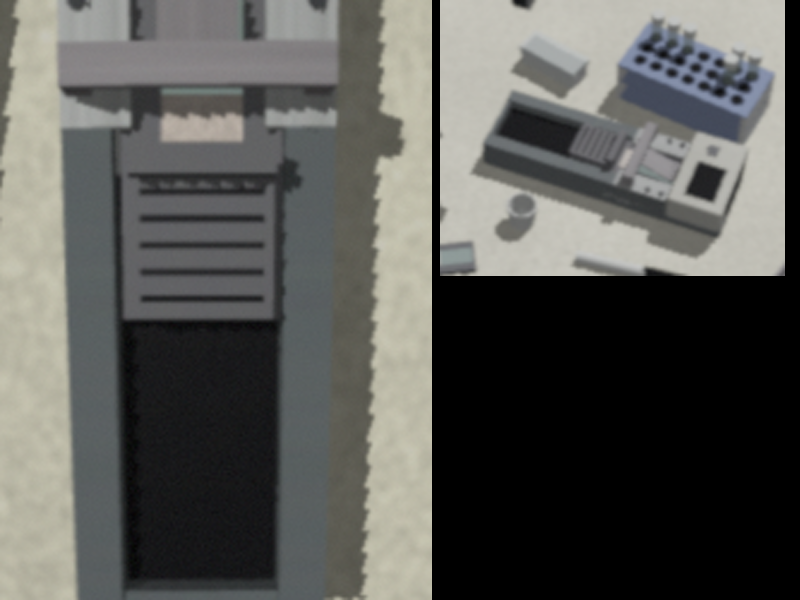

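```bash
python3 - <<'E'
from h import *
import pickle
d=pickle.load(open("w9.pkl","rb")); u=np.array([np.cos(.2715),np.sin(.2715)])
q=lambda r,z:float((plane(d,[(320,r)],z)[:,:2]@u)[0])
lip=q(128.5/2.4-.3,.037); print("ridge front gap (8)",lip-q(174/2.4-.3,.049),"pad rear gap (58)",lip-q(319/2.4-.3,.041))
s0=manip.get_obs(); print(s0["wrist_force"])
print(manip.close_job())
E
```

```text
ridge front gap (8) 0.014694471261224695 pad rear gap (58) 0.05731131609199869
[ 0.35230702 -0.76018539 -0.24988532]
the job is handed in; nothing more can be done
None
```

I pressed the carrier's thumb pad down with the closed fingertips (about 20 N, bed bottomed) and slid it under the lips and leaf to the stop. I then lifted straight up, backed clear and handed the job in at about 15 s. No verdict was reported.

**Checks that agreed:**
- **Home:** at the stop, the horizontal force rose to 22 N with no further motion.
- **Gap to the lips:** the ridge-to-lip gap left 0 ± 1 mm to go, both before and after release. In the final view the carrier's rear edge is 57.3 mm behind the lips (58 expected).
- **Clear:** wrist force was near zero with the arm about 17 cm above the pad.
- **Bystanders:** the rack, slide box and cup look unmoved in the last scene picture. I did not measure any bystander's position.

**Checks that disagreed or were missing:**
- **Final ridge gap:** my last ridge-gap reading gave 14.7 mm instead of 8. From that camera position the line I picked is most likely the ridge's rear edge (about 16 mm expected), so I did not count it as a miss, but I did not re-measure it.
- **Reader origin:** estimates from the near end and from the lips and bar differed by about 6 mm, so I relied on contact and the lip gap instead.
- **Leaf lift:** I only inferred it, from the extra drag while sliding and from the nose being under the leaf. I did not measure the angle.

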